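# Loosen the rotor nut whose thread may be reversed

## Robot

A 6-joint arm with a two-finger parallel gripper is mounted at the origin on the work surface. World frame = base frame: x ahead of the robot, y to its left, z up, the work surface at z = 0. Lengths are in m, angles in rad, forces in N, time in s.
With the tool pointing down it reaches from about 0.3 to 0.85 m from the base axis. Payload 4.2 kg.
Tool frame: the origin (TCP) lies on the centre line of the jaws, within the pads' length; the fingertips stand 8 mm ahead of it and the grasp point (between the pads) lies 11 mm behind it; z points along the fingers, y is the line along which they close (so a half turn about z gives the same grasp; the last joint's range is limited). The gripper opens to 91 mm and grips with 3 to 60 N. Pads are 32 mm wide; open, the fingers measure 118 mm over their backs; the gripper's body (76 mm by 178 mm) begins 60 mm behind the grasp point.
Start: joints at [-1.192, 0.32, 1.565, -0, 1.257, -0.02], TCP at [0.223, -0.53, 0.191] pointing down, gripper open.
Joint ranges: [-3.11, 3.11], [-0.84, 2.01], [0.21, 2.61], [-1.34, 4.49], [0.05, 2.63], [-2.56, 2.56]. Speed limits (rad/s): [2.57, 2.57, 3.14, 3.14, 3.14, 3.14].

## Interface

Orientations are given as [roll, pitch, yaw] about the fixed x, y, z axes, in that order (R = Rz(yaw) Ry(pitch) Rx(roll)).
In Python, from plant import bot gives the robot as it stands. The module is installed in compiled form; this text tells all that it offers. Calls block until the motion is done:
- bot.reach(position, orientation): joint-space move of the TCP to a pose.
- bot.movel(position, attitude=None, feed=0.15, f_stop=None): straight line of the TCP; attitude=None keeps the orientation; feed is the mean speed in m/s. With f_stop (N) it stops when the force on the tool has changed by that much, and returns True; else False.
- bot.movej(angles): joint-space move.
- bot.ungrasp() and bot.close(): open the fingers fully, or close them until they stop; the grip force is fixed at half the most.
- bot.pause(seconds).
- bot.solve_ik(position, orientation): joint angles nearest the present ones, or None.
- bot.observe(): the state.
- bot.snapshot(name): name is "scene" or "top" or "wrist"; returns the picture (400x640x3 uint8, blue, green, red); there is no depth.
- bot.camera_params(name): a dict with "camera_matrix" (3x3 intrinsics, pixels), "camera_from_world" (4x4, takes a point from world to camera coordinates); the wrist camera has in their place "hand_eye" (4x4, takes a point from camera to tool coordinates, whose origin is the TCP and whose axes are the flange's). Camera axes: x right, y down, z forward; pixel columns grow to the right and rows downward; lengths in m; the calibration is good to about 2 mm. The wrist camera is an equidistant fisheye: a pixel r from the principal point sees the ray r / f radians off the axis. A picture is of the moment at which its call begins: read the wrist's pose just before it. camera_params takes no time and is no camera call.
A pose or a line that the arm cannot do raises bot.PlanningError and nothing moves.
- bot.sign_off(): hands the job in; it is judged then, once.
The state is a dict: "time_s": time; "joint_positions": joint angles; "joint_velocities": joint speeds; "effort": joint torques, N m; "tcp_pos": TCP position; "tool_rot": TCP orientation; "wrist_force": force on the tool from outside, world axes, zero at the start; "wrist_torque": the same for the moment, N m; "grip_width": finger opening in m; "finger_force": force on a finger pad.
Only numpy, scipy, OpenCV 4.12 (cv2) and the standard library are available. Lean on these libraries where they do the work, as an engineer would, in place of code of your own. Each camera call takes 0.05 s, during which the arm holds its last target. There are 200 camera calls.

## Task

Two identical small centrifuges stand on the lab bench; loosen the rotor nut of the one next to the white tube rack by about an eighth of a turn or more, then let go. One of the two machines has a reverse thread and nothing shows which, so try the nut both ways and turn it the way it gives. Leave the other machine's nut tight and do not push the tube rack or the carton of slides about.

Things in the scene. Friction and masses are not known exactly. Their poses are not given: they have to be found in the camera images.
- nut_a_grip (a point): grip centre of rotor nut a, on its centrifuge's vertical axis, 120 mm above the bench. Bare-metal bar 48 mm long (point x), 14 thick (y), 26 tall, 13 mm clear of the rotor, on a thin stem. Below it a fixed round centrifuge: white body, grey foot, 160 mm across, 94 high, flat black braked rotor. The two machines look the same.
- nut_b_grip (a point): grip centre of rotor nut b, on its centrifuge's vertical axis, 120 mm above the bench. Bare-metal bar 48 mm long (point x), 14 thick (y), 26 tall, 13 mm clear of the rotor, on a thin stem. Below it a fixed round centrifuge: white body, grey foot, 160 mm across, 94 high, flat black braked rotor. The two machines look the same.
- nut_a (a joint): angle of rotor nut a about the vertical: 0 tight against its stop, as at the start; grows to 1.4 rad (end stop) as it is loosened, whichever way that is. Turning takes about 0.12 N m and it stays as left; tightening is blocked at 0. One of the two nuts, unmarked, has a reverse thread and loosens clockwise seen from above, the other anticlockwise.
- nut_b (a joint): angle of rotor nut b about the vertical: 0 tight against its stop, as at the start; grows to 1.4 rad (end stop) as it is loosened, whichever way that is. Turning takes about 0.12 N m and it stays as left; tightening is blocked at 0. One of the two nuts, unmarked, has a reverse thread and loosens clockwise seen from above, the other anticlockwise.
- rack_center (a point): middle of the loose white tube rack, 25 mm above the bench; 130 mm long (x), 55 wide, 48 high, with four capped tubes up to 65 mm high. It stands at the outer side of the centrifuge to work on (less than 350 mm from its axis, more than 450 mm from the other's).
- carton_center (a point): middle of the loose paper carton of microscope slides, 118 x 65 x 52 mm, 26 mm above the bench, at the outer side of the other centrifuge; a bystander.

How it is judged:
At the end, for the whole second after the job is handed in: The nut of the centrifuge beside the tube rack (axis within 400 mm of the rack's middle) is loosened by more than 0.61 rad and at rest, the other nut is less than 0.12 rad from tight, and the rack and the carton are each within 30 mm of where they started (((horizontal distance between nut_a_grip and rack_center below 0.4 m and value of joint nut_a above 0.61 rad and value of joint nut_b below 0.12 rad) or (horizontal distance between nut_b_grip and rack_center below 0.4 m and value of joint nut_b above 0.61 rad and value of joint nut_a below 0.12 rad)) and velocity of joint each of nut_a, nut_b below 0.1 rad/s and distance of each of rack_center, carton_center from where it was at the start of the episode below 0.03 m); the robot touches nothing.
It fails at once if the nut of the other machine is loosened ((horizontal distance between nut_a_grip and rack_center below 0.4 m and value of joint nut_b above 0.12 rad) or (horizontal distance between nut_b_grip and rack_center below 0.4 m and value of joint nut_a above 0.12 rad)).
It fails at once if the tube rack or the carton is pushed away (distance of any of rack_center, carton_center from where it was at the start of the episode above 0.03 m).
It also fails if it takes over 35 s, if anything falls off the work surface, if the arm or the gripper's body presses on something with over 40 N, if the wrist force passes 120 N, or if a joint passes its speed limit or range.

## Working session

There is one attempt and no reset: what is moved stays moved. The work goes in short steps, each a Python script; the robot and the scene stay as the last script left them, time stands still between calls to the robot, and variables do not carry over. Pictures are saved under pics/ and viewed, at most 10 in all, crops included, and the job is handed in when it is done.

```bash
mkdir -p pics; python3 - <<'E'
from plant import bot
import cv2,numpy as np
np.set_printoptions(precision=4,suppress=True)
for n in("top","scene"):
    cv2.imwrite(f"pics/{n}1.png",bot.snapshot(n)); p=bot.camera_params(n); print(n,p["camera_matrix"],p["camera_from_world"])
print(bot.camera_params("wrist"));s=bot.observe();print(s["time_s"],s["tool_rot"],s["tcp_pos"])
E
```

```text
top [[428.3147   0.     313.3292]
 [  0.     428.3147 204.3871]
 [  0.       0.       1.    ]] [[ 0.0264 -0.9996  0.0072  0.0017]
 [-0.9869 -0.0272 -0.1593  0.5882]
 [ 0.1594 -0.0029 -0.9872  1.0267]
 [ 0.      0.      0.      1.    ]]
scene [[405.2918   0.     318.6517]
 [  0.     405.2918 198.7743]
 [  0.       0.       1.    ]] [[ 0.5503  0.8349 -0.0106 -0.3231]
 [ 0.5471 -0.3702 -0.7507 -0.2099]
 [-0.6307  0.4074 -0.6605  1.596 ]
 [ 0.      0.      0.      1.    ]]
{'camera_matrix': array([[309.7069,   0.    , 323.0115],
       [  0.    , 309.7069, 198.609 ],
       [  0.    ,   0.    ,   1.    ]]), 'hand_eye': array([[-0.    , -0.9706, -0.2408,  0.0674],
       [ 1.    , -0.0002,  0.0008, -0.001 ],
       [-0.0008, -0.2408,  0.9706, -0.1939],
       [ 0.    ,  0.    ,  0.    ,  1.    ]])}
0.1 [-3.14   -0.0001  0.3988] [ 0.2231 -0.5294  0.1901]
```

View pics/top1.png

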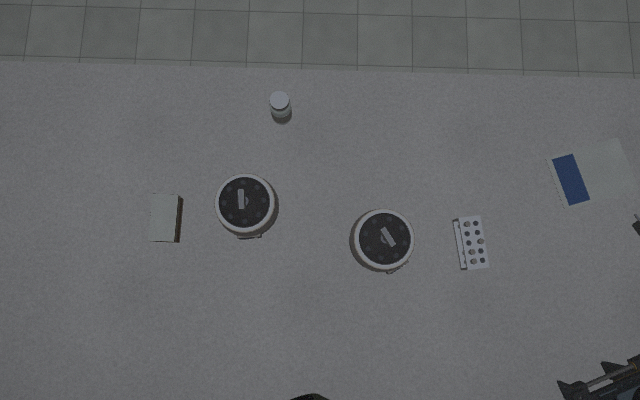

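View pics/scene1.png

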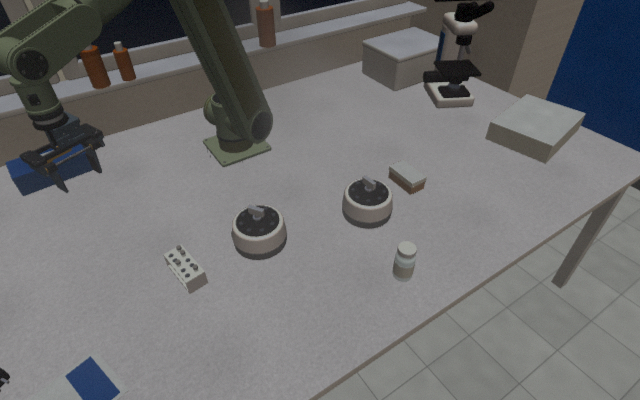

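The top view shows the rack at about (470,243), so the machine to work on is the one at (383,238), with its nut bar at about (389,237). The other machine is at (245,204), beside the carton at (166,218).

```bash
cat > h.py <<'E'
import cv2,numpy as np
from plant import bot
np.set_printoptions(precision=4,suppress=True)
def cast(n,uv,z):
    p=bot.camera_params(n);K=p["camera_matrix"];T=p["camera_from_world"];R=T[:3,:3]
    c=-R.T@T[:3,3]; d=R.T@np.linalg.inv(K)@np.array([*uv,1.]); return c+d*(z-c[2])/d[2]
E
python3 - <<'E'
from h import *
im=cv2.imread("pics/top1.png");g=cv2.cvtColor(im,cv2.COLOR_BGR2GRAY)
x0,y0=340,200;c=g[y0:280,x0:425]
cv2.imwrite("pics/crop1.png",cv2.resize(im[y0:280,x0:425],None,fx=7,fy=7,interpolation=cv2.INTER_CUBIC))
m=np.zeros_like(g);cv2.circle(m,(384,238),20,255,-1)
for th in(90,110,130):
    b=((g>th)&(m>0)).astype(np.uint8)
    k,l,st,ce=cv2.connectedComponentsWithStats(b)
    i=1+np.argmax(st[1:,4]);pts=np.argwhere(l==i)[:,::-1]
    r=cv2.minAreaRect(pts.astype(np.float32));print(th,st[i],r)
    bx=cv2.boxPoints(r);w=np.array([cast("top",q,.133) for q in bx])
    print(w[:,:2],w.mean(0),[np.linalg.norm(w[j]-w[j-1]) for j in(1,2)])
for q in [(383,238),(470,243)]: print(cast("top",q,.094 if q[0]<400 else .048))
E
```

```text
90 [381 227  15  20 107] ((387.8845520019531, 236.576904296875), (20.246559143066406, 5.269651889801025), 56.3099365234375)
[[ 0.5199 -0.1362]
 [ 0.5269 -0.1462]
 [ 0.4891 -0.1717]
 [ 0.4822 -0.1617]] [ 0.5045 -0.154   0.133 ] [np.float64(0.012220787602702631), np.float64(0.04562523386360201)]Traceback (most recent call last):
  File "<stdin>", line 9, in <module>
    return _wrapfunc(a, 'argmax', axis=axis, out=out, **kwds)
    return bound(*args, **kwds)
ValueError: attempt to get argmax of an empty sequence
```

View pics/crop1.png

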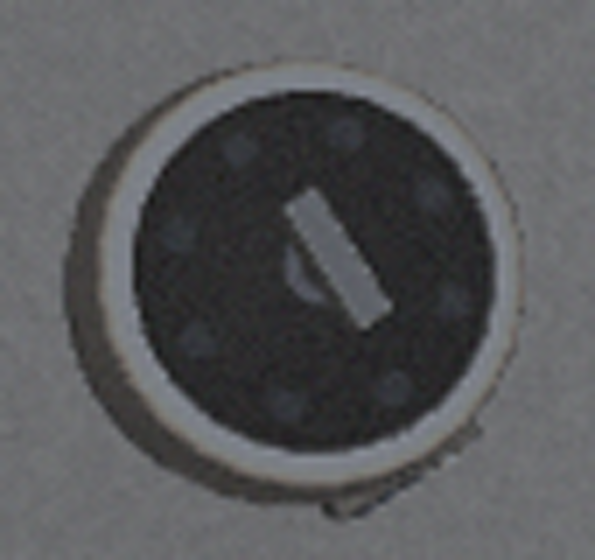

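Bar centre is about (0.5045,-0.154), measured length 46 mm and width 12 mm against 48 and 14 given, so that fits; yaw is about 0.594. I'll check it against the rotor disc and the scene view, then move above it and look with the wrist camera.

```bash
python3 - <<'E'
from h import *
print("rotor",cast("top",(340+316/7-.5,200+270/7-.5),.095),"rack",cast("top",(472,243),.048))
def proj(n,P):
    p=bot.camera_params(n);q=p["camera_from_world"]@[*P,1];q=p["camera_matrix"]@q[:3];return q[:2]/q[2]
print("scene px of nut",proj("scene",(.5045,-.154,.133)))
for yaw in(.594,.594-np.pi):print(yaw,bot.solve_ik([.5045,-.154,.23],[np.pi,0,yaw]))
p=bot.observe()["tcp_pos"];bot.movel([p[0],p[1],.24],feed=.2)
bot.reach([.5045,-.154,.23],[np.pi,0,.594])
s=bot.observe();print(s["time_s"],s["tcp_pos"],s["tool_rot"],s["joint_positions"])
im=bot.snapshot("wrist");cv2.imwrite("pics/w1.png",im);np.save("w1.npy",np.r_[s["tcp_pos"],s["tool_rot"]])
E
```

```text
rotor [ 0.5041 -0.1531  0.095 ] rack [ 0.5018 -0.3777  0.048 ]
scene px of nut [255.554  207.1425]
0.594 [-0.3181  0.2214  1.6026 -0.      1.3175  0.6587]
-2.5475926535897933 [-0.3181  0.2214  1.6026  0.      1.3175 -2.4829]
2.2083 [ 0.5043 -0.1548  0.2299] [3.1414 0.0004 0.5929] [-0.3194  0.2216  1.6026 -0.0004  1.3174  0.6586]
```

View pics/w1.png

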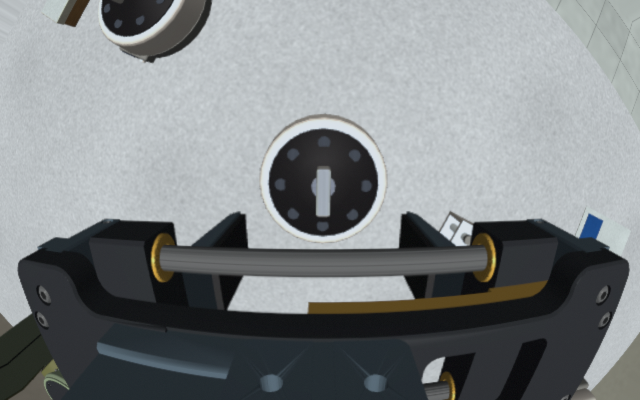

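The bar lies upright at column 323, centred midway between the fingers and in line with them, so the grasp is aligned. The rotor centre also agrees within 1 mm. Next: descend, grip, and test both ways.

```bash
cat >> h.py <<'E'
P=np.array([.5043,-.1537,.112]);Y=.594
def turn(a): bot.reach(P,[np.pi,0,Y+a])
def show(a=None):
    s=bot.observe();print(a,"t%.2f"%s["time_s"],"yaw%.3f"%s["tool_rot"][2],"F",s["wrist_force"],"M",s["wrist_torque"],"w%.4f"%s["grip_width"],s["finger_force"])
    return s
E
python3 - <<'E'
from h import *
show(); print(bot.movel(P,[np.pi,0,Y],feed=.08,f_stop=8)); show("down")
bot.close(); show("closed")
for a in(.04,.08,.12,0.,-.04,-.08,-.12,0.):
    turn(a); s=show(a)
    if abs(s["wrist_torque"][2])>1.0: turn(0)
E
```

```text
None t2.26 yaw0.593 F [ 0.1293  0.4668 -0.342 ] M [-0.0512 -0.0227 -0.0039] w0.0910 0.0
False
down t3.88 yaw0.594 F [-0.6371  0.5968 -0.0736] M [ 0.0332  0.0326 -0.0072] w0.0913 0.0
closed t5.25 yaw0.594 F [-0.2368  0.33   -0.1454] M [-0.0523  0.007  -0.0318] w0.0001 0.0
0.04 t5.50 yaw0.633 F [0.5102 0.1794 0.3836] M [ 0.0273 -0.0317 -0.0416] w0.0006 0.0
0.08 t5.75 yaw0.673 F [0.099  0.1062 0.6689] M [ 0.0004 -0.0139 -0.0221] w0.0008 0.0
0.12 t6.00 yaw0.712 F [-0.0268  0.8999  0.2823] M [-0.0417 -0.0304  0.0211] w0.0005 0.0
0.0 t6.25 yaw0.596 F [-0.4201  0.6549  0.9945] M [-0.0004 -0.0277  0.0086] w0.0005 0.0
-0.04 t6.50 yaw0.556 F [-0.4059 -0.3616  0.4736] M [0.0312 0.0711 0.0298] w0.0004 0.0
-0.08 t6.75 yaw0.516 F [ 0.0241 -0.204   0.7454] M [-0.0381 -0.0099  0.0077] w0.0004 0.0
-0.12 t7.00 yaw0.476 F [0.3333 1.3871 0.2333] M [-0.0397 -0.0063  0.0414] w0.0005 0.0
0.0 t7.25 yaw0.592 F [-0.4084 -0.6617  0.4108] M [ 0.003   0.0178 -0.0075] w0.0007 0.0
```

The fingers closed on nothing (width 0), so I'll look before going on.

```bash
python3 - <<'E'
from h import *
s=bot.observe();print(s["tcp_pos"],s["tool_rot"])
a=bot.snapshot("wrist");b=bot.snapshot("scene");np.save("pics/t.npy",bot.snapshot("top"))
cv2.imwrite("pics/m1.png",np.vstack([a[:330],cv2.resize(b[140:290,160:440],(640,343))[:270]])[:600])
E
```

```text
[ 0.5043 -0.1537  0.112 ] [-3.1416  0.      0.5921]
```

View pics/m1.png

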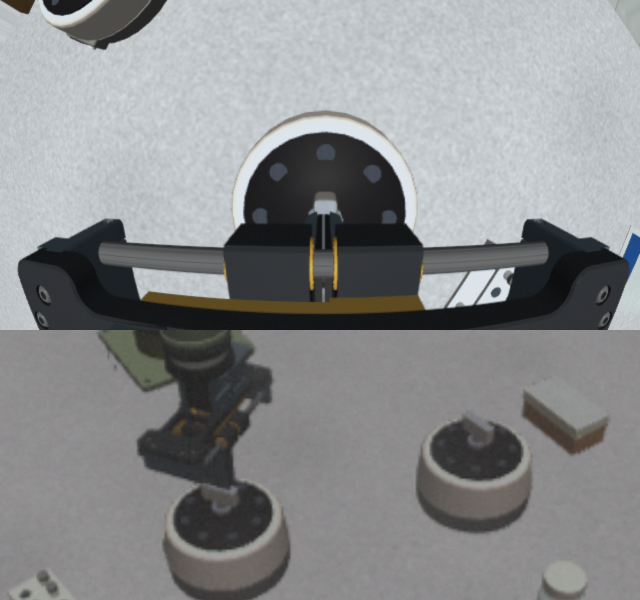

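The front end of the bar (323,193–213) is where it should be, but the fingertips look about 30 mm higher than the tool data says. Two things point that way: the tip spacing in w1 gives a range of 0.178 m where 0.21 m was expected, and in the scene view the fingers end above the nut. I'll touch the top of the bar gently with the closed fingers to measure it.

```bash
python3 - <<'E'
from h import *
print(bot.movel([P[0],P[1],.102],feed=.012,f_stop=4)); s=show("touch");print(s["tcp_pos"])
bot.movel([P[0],P[1],.118],feed=.08);show("up")
E
```

```text
True
touch t7.78 yaw0.594 F [-0.3047 -0.0943  4.7728] M [-0.0005  0.0365  0.0091] w0.0004 2.113628536462784
[ 0.5044 -0.1538  0.1102]
up t8.04 yaw0.594 F [ 0.1616 -0.4579  0.1082] M [ 0.0604  0.0046 -0.0347] w0.0006 0.0
```

Contact came at TCP z = 0.110 with the bar top at 0.133, so the tips are 23 mm behind the reported TCP instead of 8 mm ahead. To put them at 0.103 I need TCP z = 0.080.

```bash
sed -i 's/-.1537,.112/-.1537,.080/' h.py; python3 - <<'E'
from h import *
bot.movel([P[0],P[1],.135],feed=.1); bot.ungrasp()
print(bot.movel(P,[np.pi,0,Y],feed=.06,f_stop=5)); show("down")
bot.close(); s=show("closed")
if s["grip_width"]>.008:
    for a in(.04,.08,.12):
        turn(a); s=show(a)
        if abs(s["wrist_torque"][2])>.6: break
E
```

```text
False
down t10.82 yaw0.594 F [-0.4801  0.0111  0.3428] M [-0.0471 -0.0227 -0.0196] w0.0912 0.0
closed t11.97 yaw0.594 F [ 2.4192 -2.8466 -1.7951] M [-0.4618 -0.2249 -0.0438] w0.0141 29.98640085803345
0.04 t12.22 yaw0.634 F [ 3.033  -3.8824 -3.2049] M [-0.6772 -0.3381  0.1504] w0.0140 29.996099687414244
0.08 t12.47 yaw0.673 F [ 2.4273 -4.9172 -2.782 ] M [-0.7928 -0.3785  0.1229] w0.0141 29.996079867705703
0.12 t12.72 yaw0.713 F [ 2.9033 -3.4511 -2.17  ] M [-0.8178 -0.4002  0.1334] w0.0137 29.99611753388308
```

The bar is gripped (14.1 mm). Turning anticlockwise meets a steady ~0.13 N·m, which matches the nut giving. I'll confirm by trying the other way.

```bash
python3 - <<'E'
from h import *
for a in(.06,0,-.04,-.07):
    turn(a); s=show(a)
    if abs(s["wrist_torque"][2])>.5: break
turn(0);show(0)
E
```

```text
0.06 t12.97 yaw0.652 F [ 2.3561 -5.3847 -2.722 ] M [-0.8492 -0.3973 -0.1279] w0.0139 29.98219685861841
0 t13.22 yaw0.592 F [ 1.9665 -5.2171 -3.0127] M [-0.8477 -0.4643 -0.0919] w0.0140 29.982183517422527
-0.04 t13.47 yaw0.557 F [ 2.3583 -5.581  -2.8658] M [-0.7512 -0.5268  0.8521] w0.0139 30.11141460388899
0 t13.72 yaw0.594 F [ 2.1787 -5.1266 -3.6241] M [-0.8611 -0.4609  0.0714] w0.0134 29.995916046900675
```

Clockwise is blocked (torque jumps to 0.85 N·m at −0.04), so this nut loosens anticlockwise. I'll turn it to +1.0 rad, release, back off and look.

```bash
python3 - <<'E'
from h import *
for a in(.2,.4,.6,.8,1.0):
    turn(a); s=show(a)
    if abs(s["wrist_torque"][2])>.6: break
bot.ungrasp(); bot.movel([P[0],P[1],.24],feed=.12); show("off")
w=bot.snapshot("wrist");t=bot.snapshot("top")
cv2.imwrite("pics/end.png",np.vstack([w[:300],t[100:400]]))
E
```

```text
0.2 t14.03 yaw0.794 F [ 2.6698 -4.6938 -3.3447] M [-0.8942 -0.4519  0.1188] w0.0136 29.99588595237583
0.4 t14.34 yaw0.994 F [ 2.6718 -4.5783 -1.9008] M [-0.8088 -0.4397  0.1653] w0.0142 29.99598126858473
0.6 t14.65 yaw1.194 F [ 2.2948 -4.7756 -3.2017] M [-0.8536 -0.4416  0.165 ] w0.0139 29.99602213385515
0.8 t14.96 yaw1.394 F [ 1.8551 -4.1282 -1.9086] M [-0.8461 -0.453   0.0958] w0.0140 29.99595981789753
1.0 t15.27 yaw1.594 F [ 2.1439 -4.4095 -2.1764] M [-0.8575 -0.4127  0.0376] w0.0140 29.996034549549222
off t17.98 yaw1.594 F [ 0.1767  0.0578 -0.3414] M [-0.0082 -0.1001 -0.0037] w0.0909 0.0
```

View pics/end.png

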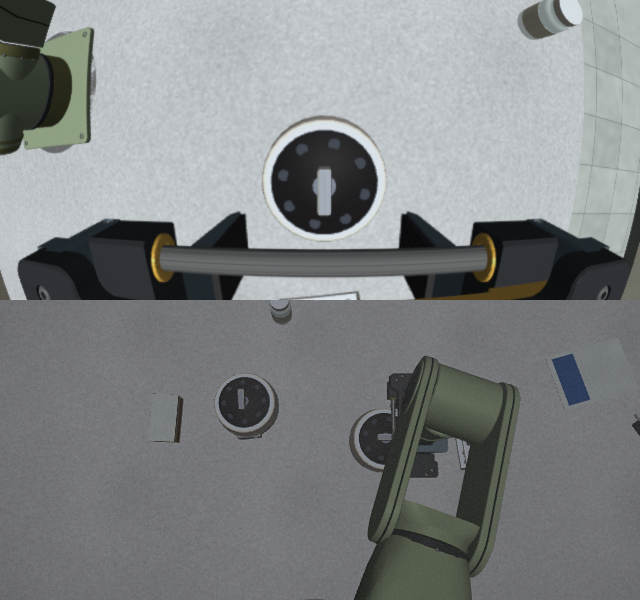

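The bar, at (323,190) in the wrist view, is still in line with the tool after it turned 1.0 rad, while the rotor holes have shifted relative to the tool. The other nut and the carton, at (245,400) and (166,418) in the stacked view, look unchanged, and the gripper is clear.

```bash
python3 -c "
from plant import bot
print(bot.sign_off())"
```

```text
the job is handed in; nothing more can be done
None
```

I loosened the nut of the centrifuge beside the tube rack by about 1.0 rad anticlockwise (clockwise was blocked), let go and handed the job in. The other nut and the carton look unmoved; the arm hid most of the rack in the last picture, but nothing came near it.

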